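# Tip the lacquered furniture parts from the carrying tray into the plywood box

## Robot

A 6-joint arm with a two-finger parallel gripper is mounted at the origin on the work surface. World frame = base frame: x ahead of the robot, y to its left, z up, the work surface at z = 0. Lengths are in m, angles in rad, forces in N, time in s.
With the tool pointing down it reaches from about 0.225 to 0.875 m from the base axis. Payload 3.4 kg.
Tool frame: the origin (TCP) lies at the very end of the fingers, on their centre line; the grasp point (between the pads) lies manip.grip_point_offset behind it (manip.grip_point_offset is the distance from the TCP to the grasp point, in m); z points along the fingers, y is the line along which they close (so a half turn about z gives the same grasp; the last joint's range is limited). The gripper opens to 85 mm and grips with 20 to 120 N. Pads are 22 mm wide; open, the fingers measure 114 mm over their backs; the gripper's body (76 mm by 85 mm) begins 54 mm behind the grasp point. The pads swing forward as they close: fully open they stand 13 mm farther back than shut.
Start: joints at [1.143, 0.276, 1.505, -0, 1.361, -0.121], TCP at [0.174, 0.548, 0.231] pointing down, gripper open.
Joint ranges: [-2.89, 2.89], [-0.75, 2.08], [0.22, 2.7], [-1.18, 4.32], [0.11, 2.71], [-2.7, 2.7]. Speed limits (rad/s): [2.57, 2.57, 3.14, 3.14, 3.14, 3.14].

## Interface

Orientations are given as a unit quaternion [w, x, y, z].
In Python, from rig import manip gives the robot as it stands.
- The arm moves only by the shell command python3 -m pendant 'ROWS' [FORCE]. ROWS is JSON, a list of rows, each an object of numbers: "jaw": the opening, from -1 (shut) to 1 (fully open); "tx", "ty", "tz": the shift along the world's x, y, z in cm; "ax", "ay", "az": the turn, a rotation vector about the world's x, y, z in degrees. In form: [{"jaw": .., "tx": .., "ty": .., "tz": .., "ax": .., "ay": .., "az": ..}, ...]. A call has 1 to 10 rows; each row is the pose to reach, as a shift and turn from the pose commanded when the call began; what a row does not reach only later rows make up. A row lasts 1/8 s, in which the tool goes at most 62.5 mm and 10.7 degrees, less where a joint would pass 70% of its speed; a pose out of reach is approached as far as the arm can. A call with a gripper value outside its range is refused whole. The fingers move at their own pace and stop on an object; FORCE is the grip in N (left out, the last holds). Time passes only in rows, so rows that repeat a pose let the fingers close. It gives the time, the measured TCP pose, the force, the opening and the grip force at its end, in the units of the state.
- manip.get_state(): the state, without advancing time (a new reading comes with each control period).
- manip.get_image(name): name is "scene" or "side" or "wrist"; returns a dict with "pixels" (400x640x3 uint8, blue, green, red), "depth" (400x640 float32, m along the optical axis (not along the pixel's ray), 0 where there is no reading), "fx", "fy", "cx", "cy" (pixels), "pose" (4x4, takes a point from camera to world coordinates). Camera axes: x right, y down, z forward; pixel columns grow to the right and rows downward; lengths in m; the calibration is good to about 2 mm. A picture is of the moment at which its call begins.
- manip.sign_off(): hands the job in; it is judged then, once.
The state is a dict: "clock": time; "qpos": joint angles; "qd": joint speeds; "effort": joint torques, N m; "position": TCP position; "ee_rot": TCP orientation; "contact_force": force on the tool from outside, world axes, zero at the start; "moment": the same for the moment, N m; "width": finger opening in m; "gripper_force": force on a finger pad.
Only numpy, scipy, OpenCV 4.12 (cv2) and the standard library are available. Lean on these libraries where they do the work, as an engineer would, in place of code of your own. Each camera call takes 0.05 s, during which the arm holds its last target. There are 200 camera calls.

## Task

First take the brush that lies across the plywood box and lay it flat in the middle of the small paper sheet. Then lift the tray by its handle bar and tip the three freshly lacquered wooden pieces over its open end into the box, without the gripper touching the pieces, and set the empty tray down upright on the bench. Do not shift the box, or disturb the bottle, brush pot, jar or tin.

Things in the scene. Friction and masses are not known exactly. Their poses are not given: they have to be found in the camera images.
- tray: loose aluminium tray, 180 (x) by 120 (y) mm, 0.45 kg; floor 4 mm thick, walls to 40 mm high at the back (-x) and both sides; the front (+x) end is open, no lip. A straight wooden handle bar along y, 16 mm thick (x), 22 mm high, 128 mm long, runs over the middle, its centre 105 mm above the underside, on an upright strap at each side. Origin: centre of the underside; z up
- foot1: square furniture foot of pale wood, 58 x 38 x 38 mm with a dark steel glide disc (28 mm diameter, 6 mm thick) on its +x end, 64 mm in all, lying in the tray at the start. Origin: within 3 mm of its centre; x along its length
- foot2: a second foot just like foot1
- block: corner block of pale wood, 34 (x) by 90 (y) by 28 (z) mm, lying in the tray at the start. Origin: its centre
- box: open-topped plywood box, 200 (x) by 170 (y) mm outside, 85 mm high, walls and bottom 8 mm thick (inside 184 x 154 mm), loose, about 1 kg. Origin: centre of the underside; z up
- brush: loose flat paint brush 200 mm long (x), 18 mm thick, 0.11 kg, at the start lying across the top of the box, roughly along its y. Wooden handle 26 mm wide from x = -100 to +10 mm; steel ferrule 56 mm wide from +10 to +50; dark bristles 58 mm wide from +50 to +100. Origin: centre of the flat underside, half-way along
- paper: small sheet of white paper, 240 (x) by 170 (y) mm, paint-spotted, flat on the bench and fixed. Origin: its centre, at bench height
- stain_bottle: bystander: amber bottle with black cap, 66 mm diameter, 165 mm high. Origin: centre of the underside
- brush_pot: bystander: wooden pot, 84 mm diameter, 100 mm high, with two brushes standing in it up to about 185 mm above the bench and leaning up to 40 mm from the pot's axis. Origin: centre of the underside
- jar: bystander: clear glass jar with steel lid, 76 mm diameter, 110 mm high. Origin: centre of the underside
- tin: bystander: steel tin, 84 mm diameter, 60 mm high. Origin: centre of the underside
Not all that is in view belongs to the job. What is shaped like the foot2 but orange is not meant. Leave any turquoise look-alike of the tray alone.

How it is judged:
By the outcome, as a careful person would: the job done as asked, in the order asked, and still so for the second after the job is handed in, with the robot touching nothing.
It also fails if it takes over 72 s, if anything falls off the work surface, if the arm or the gripper's body presses on something with over 40 N, if the wrist force passes 120 N, or if a joint passes its speed limit or range.

## Working session

There is one attempt and no reset: what is moved stays moved. The work goes in short steps, Python scripts to look and compute and a shell command to move; the robot and the scene stay as the last step left them, time stands still between calls to the robot, and variables do not carry over. Pictures are saved under pics/ and viewed, at most 10 in all, crops included, and the job is handed in when it is done.

```bash
mkdir -p pics; ls; python3 - <<'E'
from rig import manip
import cv2,numpy as np
print(manip.get_state(), manip.grip_point_offset)
for n in("scene","side"):
    im=manip.get_image(n); cv2.imwrite(f"pics/{n}0.png",im["pixels"]); np.savez(f"{n}0.npz",**im)
    print(n,im["fx"],im["fy"],im["cx"],im["cy"],im["pose"].round(3).tolist())
E
```

```text
pics
{'clock': 0.0, 'qpos': array([ 1.14300676e+00,  2.76598069e-01,  1.50618403e+00, -3.51454325e-05,
        1.36070476e+00, -1.21001119e-01]), 'qd': array([-0.00070004,  0.00091639, -0.00035227,  0.00125831,  0.00098931,
       -0.00045146]), 'effort': array([ 1.90635823e-03, -4.16770363e+01, -2.45810062e+01,  2.58770960e-04,
        1.11389984e-02,  2.94626250e-05]), 'position': array([0.17343397, 0.54763565, 0.23041769]), 'ee_rot': array([-2.40091725e-04,  1.52789670e-01,  9.88258276e-01, -9.16327185e-04]), 'contact_force': array([ 0.60944803, -0.49248012,  0.29424527]), 'moment': array([0.02308624, 0.01768808, 0.0001508 ]), 'gripper_force': 0.0, 'width': 0.08545847617282148} 0.0187
scene 367.6848895554339 367.6848895554339 320.9374893694076 197.3406893345516 [[-0.084, 0.679, -0.729, 1.205], [0.996, 0.068, -0.052, 0.091], [0.015, -0.731, -0.682, 0.702], [0.0, 0.0, 0.0, 1.0]]
side 437.7870388073505 437.7870388073505 319.747705026194 192.74792761964446 [[-0.849, -0.407, 0.338, 0.2], [-0.529, 0.646, -0.55, 0.559], [0.006, -0.645, -0.764, 0.854], [0.0, 0.0, 0.0, 1.0]]
```

View pics/scene0.png

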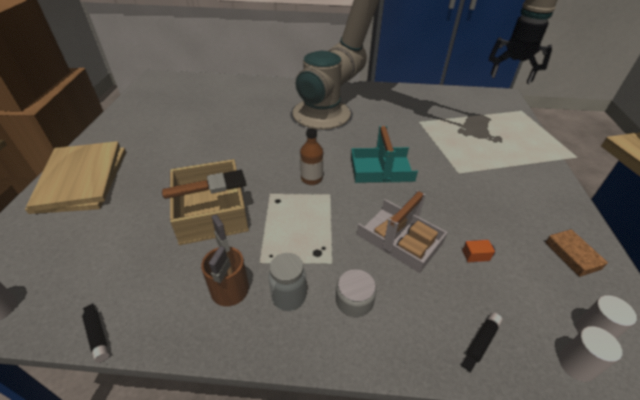

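View pics/side0.png

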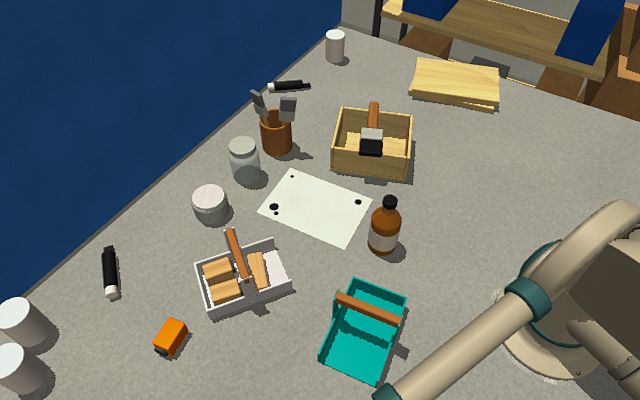

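The scene view shows:
- The brush lies across the box, with its handle at (185,188) and bristles at (233,180).
- The small paper is at (298,228). The large sheet at (495,138) is a decoy.
- The grey tray is at (403,233), and the turquoise look-alike is at (383,163).
- The orange foot look-alike is at (479,250).

In the side view, the box is at (372,140), the paper at (315,207), the grey tray at (243,280) and the turquoise tray at (362,330). Candidates:
- **Brush:** (205,187), against the pot brushes at (220,250).
- **Tray:** grey at (403,233), against turquoise at (383,163).
- **Paper:** (298,228), against the big sheet at (495,138).

Next I'll check these in a close crop.

```bash
cat > h.py <<'E'
import numpy as np,cv2
from rig import manip
def load(n): return dict(np.load(n+".npz"))
def grab(n,tag):
    im=manip.get_image(n); np.savez(f"{n}{tag}.npz",**im); return im
def ray(im,u,v):
    d=im["pose"][:3,:3]@np.array([(u-im["cx"])/im["fx"],(v-im["cy"])/im["fy"],1.]); return im["pose"][:3,3],d
def plane(im,u,v,z):
    o,d=ray(im,u,v); return o+d*(z-o[2])/d[2]
def tri(a,pa,b,pb):
    o1,d1=ray(a,*pa);o2,d2=ray(b,*pb)
    s=np.linalg.lstsq(np.c_[d1,-d2],o2-o1,rcond=None)[0]
    p,q=o1+s[0]*d1,o2+s[1]*d2
    return (p+q)/2,np.linalg.norm(p-q)
def cloud(im):
    v,u=np.mgrid[:400,:640]; d=im["depth"]
    P=np.stack([(u-im["cx"])/im["fx"]*d,(v-im["cy"])/im["fy"]*d,d],-1)@im["pose"][:3,:3].T+im["pose"][:3,3]
    P[d==0]=np.nan; return P
def crop(im,u0,v0,w,h,k): return cv2.resize(im["pixels"][v0:v0+h,u0:u0+w],None,fx=k,fy=k,interpolation=cv2.INTER_CUBIC)
E
python3 - <<'E'
from h import *
s,d=load("scene0"),load("side0")
a=np.vstack([np.hstack([crop(d,185,220,110,100,3.6),crop(d,320,90,110,100,3.6)]),np.hstack([crop(s,350,180,100,90,3.96)[:240*2],crop(s,155,150,100,90,3.96)])])
a=a[:,:792];a=cv2.resize(a,(792,600));print(a.shape)
cv2.imwrite("pics/crop0.png",a)
E
```

```text
(600, 792, 3)
```

View pics/crop0.png

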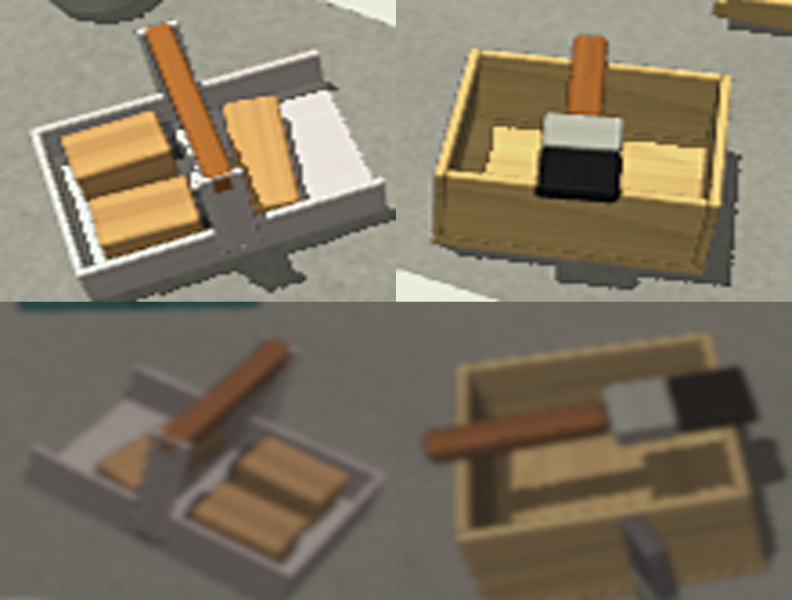

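The crop confirms the choices. The grey tray holds two feet near its closed back, with the block and the open end on the right in the side view, facing the box. The brush lies across the box with its bristles towards +y. Now I'll measure.

```bash
python3 - <<'E'
from h import *
s,d=load("scene0"),load("side0")
def mask(im,box,f):
    u,v,w,h=box; H=cv2.cvtColor(im["pixels"],cv2.COLOR_BGR2HSV).astype(int)
    m=np.zeros((400,640),np.uint8); m[v:v+h,u:u+w]=f(*[H[v:v+h,u:u+w,i] for i in range(3)])
    n,l,st,c=cv2.connectedComponentsWithStats(m); k=1+st[1:,4].argmax(); return (l==k).astype(np.uint8)
def rect(m):
    c=max(cv2.findContours(m,cv2.RETR_EXTERNAL,cv2.CHAIN_APPROX_NONE)[0],key=cv2.contourArea)
    r=cv2.minAreaRect(c);p=cv2.boxPoints(r);
    e=sorted([(np.linalg.norm(p[i]-p[(i+1)%4]),i) for i in range(4)])
    mids=[(p[i]+p[(i+1)%4])/2 for _,i in e[:2]]
    return np.array(r[0]),mids
org=lambda h,S,v:(h<14)&(S>140)
red=lambda h,S,v:(h<12)&(S>150)
for nm,bs,bd,f in [("bar",(380,185,60,50),(220,222,35,65),lambda h,S,v:(h<13)&(S>150)),("brushhandle",(160,172,55,30),(355,95,35,40),lambda h,S,v:(h<13)&(S>130))]:
    ms,md=mask(s,bs,f),mask(d,bd,f)
    cs,es=rect(ms);cd,ed=rect(md)
    print(nm,ms.sum(),md.sum(),"c",cs,cd,tri(s,cs,d,cd))
    print(es,ed)
    for a in es:
        for b in ed:
            p,e=tri(s,a,d,b)
            if e<.02: print("  end",p.round(4),round(e,4))
    for im,m in((s,ms),(d,md)):
        q=cloud(im)[m>0]; print("  depth med",np.nanmedian(q,0).round(4),"zmax",np.nanpercentile(q[:,2],95).round(4))
for nm,bd,bs in [("bristle",(350,125,40,40),(218,165,30,30))]:
    f=lambda h,S,v:v<35
    ms=mask(s,bs,lambda h,S,v:v<45);md=mask(d,bd,f);cs,_=rect(ms);cd,_=rect(md);print(nm,cs,cd,tri(s,cs,d,cd))
# paper
for im,b in((s,(255,185,85,85)),(d,(250,160,130,95))):
    m=mask(im,b,lambda h,S,v:(v>(130 if im is s else 205))&(S<45)); c=max(cv2.findContours(m,0,1)[0],key=cv2.contourArea)
    r=cv2.approxPolyDP(cv2.convexHull(c),6,True)[:,0]
    P=np.array([plane(im,*p,0)[:2] for p in r]); print("paper",r.tolist(),P.round(3).tolist(),P.mean(0))
# top-surface clouds
for n,im in(("scene",s),("side",d)):
    P=cloud(im).reshape(-1,3); 
    for nm,(x0,x1,y0,y1),z0,z1 in [("boxrim",(.2,.7,-.45,-.05),.078,.09)]:
        q=P[(P[:,0]>x0)&(P[:,0]<x1)&(P[:,1]>y0)&(P[:,1]<y1)&(P[:,2]>z0)&(P[:,2]<z1)]
        print(n,nm,len(q),cv2.minAreaRect(q[:,:2].astype(np.float32)))
E
```

```text
Traceback (most recent call last):
ValueError: attempt to get argmax of an empty sequence
```

```bash
python3 - <<'E'
from h import *
s,d=load("scene0"),load("side0")
for im,pts in((s,[(405,210),(415,202),(190,188),(420,240),(235,179),(217,182),(300,210),(375,228),(400,250),(205,165),(283,215)]),(d,[(238,252),(373,112),(220,270),(258,270),(370,147),(370,133),(315,207),(280,265),(375,160)])):
    H=cv2.cvtColor(im["pixels"],cv2.COLOR_BGR2HSV);C=cloud(im)
    for u,v in pts: print((u,v),H[v,u],C[v,u].round(3))
E
```

```text
(405, 210) [ 12 145 118] [0.603 0.239 0.117]
(415, 202) [ 12 146  96] [0.569 0.266 0.113]
(190, 188) [ 12 149 115] [ 0.562 -0.276  0.101]
(420, 240) [ 15 112  89] [0.608 0.29  0.025]
(235, 179) [18 36 35] [ 0.516 -0.176  0.1  ]
(217, 182) [ 23  25 121] [ 0.533 -0.217  0.101]
(300, 210) [ 23  31 164] [ 0.511 -0.014  0.   ]
(375, 228) [ 14  82 133] [0.587 0.181 0.033]
(400, 250) [ 6 26 98] [0.655 0.237 0.038]
(205, 165) [ 18 102 130] [ 0.448 -0.279  0.083]
(283, 215) [ 25  28 164] [ 0.535 -0.057  0.001]
(238, 252) [ 14 184 187] [0.582 0.244 0.116]
(373, 112) [ 14 184 166] [ 0.561 -0.296  0.103]
(220, 270) [ 18 137 233] [0.624 0.268 0.042]
(258, 270) [ 17 138 224] [0.561 0.221 0.031]
(370, 147) [170  26  29] [ 0.505 -0.175  0.101]
(370, 133) [ 32  26 185] [ 0.528 -0.216  0.105]
(315, 207) [ 39  20 238] [ 0.561 -0.007  0.004]
(280, 265) [ 14  16 234] [0.538 0.174 0.006]
(375, 160) [ 20 123 116] [ 0.49  -0.18   0.059]
```

```bash
cat > m.py <<'E'
from h import *
s,d=load("scene0"),load("side0")
def mask(im,box,f):
    u,v,w,h=box; H=cv2.cvtColor(im["pixels"],cv2.COLOR_BGR2HSV).astype(int)
    m=np.zeros((400,640),np.uint8); m[v:v+h,u:u+w]=f(*[H[v:v+h,u:u+w,i] for i in range(3)])
    n,l,st,c=cv2.connectedComponentsWithStats(m); k=1+st[1:,4].argmax(); return (l==k).astype(np.uint8)
def rect(m):
    c=max(cv2.findContours(m,cv2.RETR_EXTERNAL,cv2.CHAIN_APPROX_NONE)[0],key=cv2.contourArea)
    r=cv2.minAreaRect(c);p=cv2.boxPoints(r);
    e=sorted([(np.linalg.norm(p[i]-p[(i+1)%4]),i) for i in range(4)])
    return np.array(r[0]),[(p[i]+p[(i+1)%4])/2 for _,i in e[:2]]
E
python3 - <<'E'
from m import *
np.set_printoptions(precision=4,suppress=True)
fs=lambda h,S,v:(h<14)&(S>125); fd=lambda h,S,v:(h<16)&(S>160)
for nm,bs,bd in [("bar",(380,185,60,50),(220,222,35,65)),("brushhandle",(160,172,55,30),(355,95,35,40))]:
    ms,md=mask(s,bs,fs),mask(d,bd,fd)
    cs,es=rect(ms);cd,ed=rect(md)
    print(nm,ms.sum(),md.sum(),"c",cs,cd,tri(s,cs,d,cd))
    for a in es:
        for b in ed:
            p,e=tri(s,a,d,b)
            if e<.02: print("  end",p,round(e,4))
    for im,m in((s,ms),(d,md)):
        q=cloud(im)[m>0]; q=q[q[:,2]>.09]; print("  depth med",np.nanmedian(q,0),"zmax",np.nanpercentile(q[:,2],95),cv2.minAreaRect(q[:,:2].astype(np.float32)))
ms=mask(s,(218,165,30,30),lambda h,S,v:v<50);md=mask(d,(350,125,40,40),lambda h,S,v:v<40);print("bristle",tri(s,rect(ms)[0],d,rect(md)[0]))
for im,b in((s,(255,185,85,85)),(d,(250,160,130,95))):
    m=mask(im,b,lambda h,S,v:(v>(125 if im is s else 205))&(S<45)); c=max(cv2.findContours(m,0,1)[0],key=cv2.contourArea)
    r=cv2.approxPolyDP(cv2.convexHull(c),6,True)[:,0]
    P=np.array([plane(im,*p,0)[:2] for p in r],np.float32); print("paper",P.tolist(),cv2.minAreaRect(P))
for n,im in(("scene",s),("side",d)):
    P=cloud(im).reshape(-1,3); 
    for nm,(x0,x1,y0,y1),z0,z1 in [("boxrim",(.38,.65,-.4,-.1),.079,.089),("traywall",(.45,.75,.08,.4),.036,.043),("bottle",(.3,.5,-.05,.1),.1,.2),("jar",(.62,.8,-.1,.04),.095,.13),("tin",(.6,.85,.05,.17),.05,.07),("pot",(.6,.8,-.25,-.1),.02,.2),("turq",(.3,.52,.09,.3),.03,.13)]:
        q=P[(P[:,0]>x0)&(P[:,0]<x1)&(P[:,1]>y0)&(P[:,1]<y1)&(P[:,2]>z0)&(P[:,2]<z1)]
        if len(q): print(n,nm,len(q),cv2.minAreaRect(q[:,:2].astype(np.float32)),q[:,:].min(0),q.max(0))
E
```

```text
bar 240 389 c [408.0001 207.    ] [236.7327 252.9191] (array([0.5852, 0.2468, 0.1111]), np.float64(0.0033144906996394625))
  end [0.5367 0.2822 0.1127] 0.0047
  end [0.6352 0.2119 0.1152] 0.0039
  depth med [0.5917 0.245  0.1149] zmax 0.11693276302161254 ((0.5860438346862793, 0.24747012555599213), (0.013180390931665897, 0.12048566341400146), 54.35879898071289)
  depth med [0.5817 0.2478 0.1161] zmax 0.11840076774121508 ((0.5839840173721313, 0.24601098895072937), (0.014762950129806995, 0.12358908355236053), 54.80992889404297)
brushhandle 391 233 c [184.8462 188.7308] [372.8138 114.7345] (array([ 0.5588, -0.292 ,  0.0959]), np.float64(0.0024436337544699862))
  end [ 0.5374 -0.2438  0.0966] 0.0037
  end [ 0.5804 -0.3389  0.0971] 0.0036
  depth med [ 0.5642 -0.2881  0.1016] zmax 0.10389477474373246 ((0.5606436729431152, -0.2886398434638977), (0.026679998263716698, 0.10288161784410477), 26.397205352783203)
  depth med [ 0.5552 -0.2828  0.1026] zmax 0.10512916226435282 ((0.5571310520172119, -0.2885931134223938), (0.024852700531482697, 0.10261331498622894), 24.68669319152832)
bristle (array
[... 2392 characters left out ...]
4058 0.035  0.1685]
side jar 512 ((0.7705715298652649, -0.0367082878947258), (0.059215087443590164, 0.12709157168865204), 1.4089813232421875) [ 0.7403 -0.1     0.0952] [0.7996 0.0269 0.1141]
side tin 701 ((0.7684937119483948, 0.13444331288337708), (0.07928121089935303, 0.07100792974233627), 0.01664559729397297) [0.7289 0.0989 0.0501] [0.8081 0.17   0.0657]
side pot 1410 ((0.710552453994751, -0.1644587218761444), (0.20641517639160156, 0.10814426839351654), 21.188522338867188) [ 0.6008 -0.2497  0.0201] [ 0.7999 -0.1001  0.1819]
side turq 1031 ((0.39922448992729187, 0.19131243228912354), (0.18814584612846375, 0.20435135066509247), 75.51568603515625) [0.3003 0.1194 0.0301] [0.5194 0.2992 0.1194]
```

```bash
python3 - <<'E'
from h import *
np.set_printoptions(precision=4,suppress=True)
s,d=load("scene0"),load("side0")
def C(pts,f): return [f(*p) for p in pts]
sd=lambda x,y:(320+(x-396)/3.6,90+y/3.017); sc=lambda x,y:(155+(x-396)/3.96,150+(y-301.7)/3.319)
a=C([(477,52),(728,78),(712,203),(440,178)],sd)
b=C([(460,368),(712,338),(745,490),(460,537)],sc)
A=np.array([plane(d,*p,.085)[:2] for p in a]);print(A,A.mean(0))
B=np.array([plane(s,*p,.085)[:2] for p in b]);print(B,B.mean(0))
# tray wall corners from side crop, z=.04
t=lambda x,y:(185+x/3.6,220+y/3.017)
T=np.array([plane(d,*t(*p),.04)[:2] for p in [(35,130),(318,53),(383,180),(82,270)]]);print("tray",T,T.mean(0),np.linalg.norm(T-np.roll(T,1,0),axis=1))
E
python3 -m pendant '[{"jaw":1,"tz":4},{"jaw":1,"tx":3,"ty":-6,"tz":4,"az":-4},{"jaw":1,"tx":5,"ty":-11,"tz":4,"az":-8},{"jaw":1,"tx":7.5,"ty":-16,"tz":4,"az":-12},{"jaw":1,"tx":10,"ty":-21,"tz":4,"az":-16},{"jaw":1,"tx":12.5,"ty":-26.5,"tz":4,"az":-20},{"jaw":1,"tx":15,"ty":-32,"tz":4,"az":-24},{"jaw":1,"tx":17.5,"ty":-37.5,"tz":4,"az":-28},{"jaw":1,"tx":20,"ty":-43,"tz":4,"az":-32},{"jaw":1,"tx":22,"ty":-48,"tz":4,"az":-36}]' 40
```

```text
[[ 0.6495 -0.2897]
 [ 0.4717 -0.3589]
 [ 0.4159 -0.2079]
 [ 0.589  -0.1333]] [ 0.5315 -0.2475]
[[ 0.4796 -0.3594]
 [ 0.4239 -0.2027]
 [ 0.597  -0.1377]
 [ 0.6585 -0.2895]] [ 0.5397 -0.2473]
tray [[0.6815 0.2829]
 [0.5778 0.14  ]
 [0.4839 0.2058]
 [0.587  0.3488]] [0.5825 0.2444] [0.1152 0.1765 0.1146 0.1762]invalid input at $[0]: expected keys jaw, tx, ty, tz, ax, ay, az
```

```bash
python3 -m pendant '[{"jaw":1,"tx":0,"ty":0,"tz":4,"ax":0,"ay":0,"az":0},{"jaw":1,"tx":3,"ty":-5,"tz":4,"ax":0,"ay":0,"az":-4},{"jaw":1,"tx":5.5,"ty":-10.5,"tz":4,"ax":0,"ay":0,"az":-8},{"jaw":1,"tx":8,"ty":-16,"tz":4,"ax":0,"ay":0,"az":-12},{"jaw":1,"tx":10.5,"ty":-21.5,"tz":4,"ax":0,"ay":0,"az":-16},{"jaw":1,"tx":13,"ty":-27,"tz":4,"ax":0,"ay":0,"az":-20},{"jaw":1,"tx":15.5,"ty":-32.5,"tz":4,"ax":0,"ay":0,"az":-24},{"jaw":1,"tx":18,"ty":-38,"tz":4,"ax":0,"ay":0,"az":-28},{"jaw":1,"tx":20.5,"ty":-43.5,"tz":4,"ax":0,"ay":0,"az":-32},{"jaw":1,"tx":23,"ty":-49,"tz":4,"ax":0,"ay":0,"az":-36}]' 40
python3 -m pendant '[{"jaw":1,"tx":2.5,"ty":-5.5,"tz":0,"ax":0,"ay":0,"az":-4},{"jaw":1,"tx":5,"ty":-11,"tz":0,"ax":0,"ay":0,"az":-8},{"jaw":1,"tx":7.5,"ty":-16.5,"tz":0,"ax":0,"ay":0,"az":-11},{"jaw":1,"tx":10,"ty":-22,"tz":-1,"ax":0,"ay":0,"az":-11.5},{"jaw":1,"tx":12,"ty":-27,"tz":-3,"ax":0,"ay":0,"az":-11.5},{"jaw":1,"tx":13.9,"ty":-31.4,"tz":-5,"ax":0,"ay":0,"az":-11.5},{"jaw":1,"tx":13.9,"ty":-31.4,"tz":-8,"ax":0,"ay":0,"az":-11.5},{"jaw":1,"tx":13.9,"ty":-31.4,"tz":-8,"ax":0,"ay":0,"az":-11.5}]' 40
python3 - <<'E'
from h import *
im=grab("wrist","1"); cv2.imwrite("pics/w1.png",im["pixels"]);print(manip.get_state()["position"])
E
```

```text
clock: 1.35
position: [0.404, 0.0563, 0.2713]
ee_rot: [0.0, 0.452, 0.892, 0.0]
contact_force: [1.9, -0.3, 0.2]
width: 0.0853
gripper_force: 0.0
clock: 2.35
position: [0.5408, -0.2552, 0.1881]
ee_rot: [-0.004, 0.538, 0.843, 0.0]
contact_force: [-0.8, 0.2, -0.2]
width: 0.0855
gripper_force: 0.0
[ 0.54180928 -0.25532795  0.19015988]
```

View pics/w1.png

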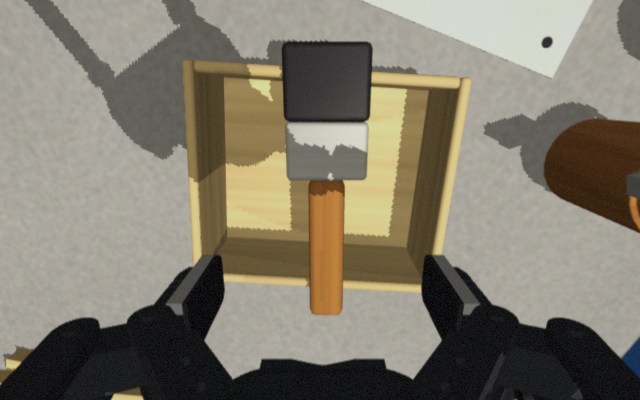

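The wrist view shows the brush centred between the fingers: handle end at (326,314), ferrule start at (327,180), bristle end at (327,42). The box rim corners are at (186,62), (468,79), (430,290) and (198,282). Next I'll cast rays from these.

```bash
python3 - <<'E'
from h import *
np.set_printoptions(precision=4,suppress=True)
w=load("wrist1");s=load("scene0")
for p in[(326,314),(327,180),(327,151),(327,42)]: print(p,plane(w,*p,.103))
print("bristle centre two views",tri(w,(327,82),s,(235,181)),"depth z",cloud(w)[250,326],cloud(w)[80,327])
P=np.array([plane(w,*p,.085)[:2] for p in[(186,62),(468,79),(430,290),(196,282)]]);print(P,P.mean(0),np.linalg.norm(P-np.roll(P,1,0),axis=1))
E
```

```text
(326, 314) [ 0.5806 -0.3368  0.103 ]
(327, 180) [ 0.5352 -0.238   0.103 ]
(327, 151) [ 0.5266 -0.2196  0.103 ]
(327, 42) [ 0.4977 -0.1578  0.103 ]
bristle centre two views (array([ 0.5079, -0.1794,  0.0865]), np.float64(0.0016136816632444748)) depth z [ 0.557  -0.2863  0.1039] [ 0.5072 -0.1781  0.1032]
[[ 0.4147 -0.2074]
 [ 0.5951 -0.1358]
 [ 0.6546 -0.291 ]
 [ 0.4759 -0.366 ]] [ 0.5351 -0.2501] [0.17   0.1941 0.1662 0.1939]
```

```bash
python3 -m pendant '[{"jaw":1,"tx":0,"ty":0,"tz":-4,"ax":0,"ay":0,"az":0},{"jaw":1,"tx":0,"ty":0,"tz":-8,"ax":0,"ay":0,"az":0},{"jaw":1,"tx":0,"ty":0,"tz":-11,"ax":0,"ay":0,"az":0},{"jaw":-1,"tx":0,"ty":0,"tz":-11,"ax":0,"ay":0,"az":0},{"jaw":-1,"tx":0,"ty":0,"tz":-11,"ax":0,"ay":0,"az":0},{"jaw":-1,"tx":0,"ty":0,"tz":-11,"ax":0,"ay":0,"az":0},{"jaw":-1,"tx":0,"ty":0,"tz":-11,"ax":0,"ay":0,"az":0},{"jaw":-1,"tx":0,"ty":0,"tz":-11,"ax":0,"ay":0,"az":0},{"jaw":-1,"tx":0,"ty":0,"tz":-11,"ax":0,"ay":0,"az":0}]' 40
```

```text
clock: 3.52
position: [0.5439, -0.2564, 0.0835]
ee_rot: [0.002, 0.538, 0.843, 0.0]
contact_force: [-1.3, -0.1, 7.0]
width: 0.0253
gripper_force: 40.4
```

```bash
python3 -m pendant '[{"jaw":-1,"tx":0,"ty":0,"tz":2,"ax":0,"ay":0,"az":0},{"jaw":-1,"tx":0,"ty":0,"tz":5,"ax":0,"ay":0,"az":0},{"jaw":-1,"tx":0,"ty":0,"tz":8,"ax":0,"ay":0,"az":0},{"jaw":-1,"tx":0,"ty":0,"tz":8,"ax":0,"ay":0,"az":0}]'
python3 - <<'E'
from h import *
np.set_printoptions(precision=4,suppress=True)
d=grab("side","2");w=grab("wrist","2");cv2.imwrite("pics/s2.png",np.vstack([d["pixels"][60:360,120:520],w["pixels"][100:400,120:520]]))
C=cloud(w); print("brush z along:",C[151,327],C[82,327],C[60,327],C[230,326])
E
```

```text
clock: 4.03
position: [0.5442, -0.2568, 0.1642]
ee_rot: [0.003, 0.538, 0.843, 0.0]
contact_force: [0.0, 0.1, -1.4]
width: 0.025
gripper_force: 39.6
brush z along: [ 0.5206 -0.2056  0.1832] [ 0.5104 -0.1839  0.1828] [ 0.5074 -0.1773  0.1808] [ 0.5337 -0.2343  0.1821]
```

View pics/s2.png

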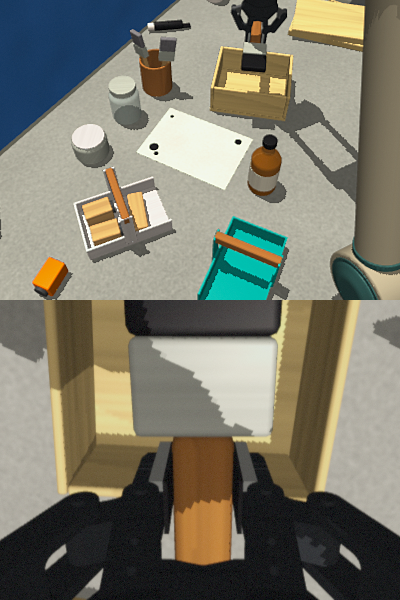

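The brush is held level, and nothing else in the side view has shifted. I'll go high over to the paper, turning +70°.

```bash
python3 -m pendant '[{"jaw":-1,"tx":0,"ty":0,"tz":4,"ax":0,"ay":0,"az":0},{"jaw":-1,"tx":0,"ty":2,"tz":7,"ax":0,"ay":0,"az":7},{"jaw":-1,"tx":0.5,"ty":5,"tz":7,"ax":0,"ay":0,"az":16},{"jaw":-1,"tx":1,"ty":8,"tz":7,"ax":0,"ay":0,"az":25},{"jaw":-1,"tx":1.5,"ty":12,"tz":7,"ax":0,"ay":0,"az":34},{"jaw":-1,"tx":2,"ty":16,"tz":7,"ax":0,"ay":0,"az":43},{"jaw":-1,"tx":2.5,"ty":20,"tz":7,"ax":0,"ay":0,"az":52},{"jaw":-1,"tx":3.2,"ty":23,"tz":5,"ax":0,"ay":0,"az":62},{"jaw":-1,"tx":3.2,"ty":24.4,"tz":2,"ax":0,"ay":0,"az":70.5},{"jaw":-1,"tx":3.2,"ty":24.4,"tz":-2,"ax":0,"ay":0,"az":70.5}]'
python3 -m pendant '[{"jaw":-1,"tx":0,"ty":0,"tz":-4,"ax":0,"ay":0,"az":0},{"jaw":-1,"tx":0,"ty":0,"tz":-7,"ax":0,"ay":0,"az":0},{"jaw":-1,"tx":0,"ty":0,"tz":-7,"ax":0,"ay":0,"az":0}]'
python3 - <<'E'
from h import *
s=grab("scene","3");w=grab("wrist","3");cv2.imwrite("pics/s3.png",np.vstack([crop(s,220,140,150,150,2)[:,:],cv2.resize(w["pixels"],(480,300))[:,90:390]]))
print(manip.get_state()["position"])
E
```

```text
clock: 5.38
position: [0.5743, -0.0104, 0.1395]
ee_rot: [-0.0, -0.049, 0.999, 0.0]
contact_force: [0.4, -0.1, -0.9]
width: 0.0249
gripper_force: 39.7
clock: 5.75
position: [0.5713, -0.0113, 0.0676]
ee_rot: [-0.004, -0.047, 0.999, 0.001]
contact_force: [-0.1, -0.1, -0.9]
width: 0.0254
gripper_force: 39.6
[ 0.57455578 -0.01186157  0.07104137]
```

View pics/s3.png

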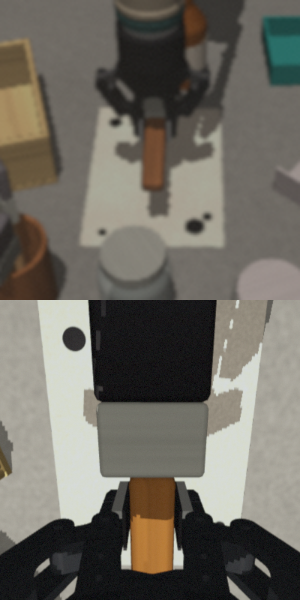

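The wrist and scene crops show the brush over the sheet, aligned with its long axis and centred across it (paper edges at about 60 and 243 px, brush at 153). I'll lower it and release.

```bash
python3 -m pendant '[{"jaw":-1,"tx":0,"ty":-0.1,"tz":-3,"ax":0,"ay":0,"az":0},{"jaw":-1,"tx":0,"ty":-0.1,"tz":-5.5,"ax":0,"ay":0,"az":0},{"jaw":-1,"tx":0,"ty":-0.1,"tz":-6.5,"ax":0,"ay":0,"az":0},{"jaw":-1,"tx":0,"ty":-0.1,"tz":-6.5,"ax":0,"ay":0,"az":0}]'
python3 - <<'E'
from rig import manip
s=manip.get_state();print(s["position"],s["contact_force"])
E
```

```text
clock: 6.35
position: [0.5752, -0.0129, 0.0068]
ee_rot: [0.0, -0.047, 0.999, -0.0]
contact_force: [-0.2, 0.1, -1.1]
width: 0.0252
gripper_force: 39.7
[ 0.57515891 -0.01288671  0.00684685] [-0.22259347  0.09245606 -1.1419731 ]
```

```bash
python3 -m pendant '[{"jaw":-1,"tx":0,"ty":0,"tz":-0.4,"ax":0,"ay":0,"az":0},{"jaw":-1,"tx":0,"ty":0,"tz":-0.4,"ax":0,"ay":0,"az":0},{"jaw":0,"tx":0,"ty":0,"tz":-0.4,"ax":0,"ay":0,"az":0},{"jaw":1,"tx":0,"ty":0,"tz":-0.4,"ax":0,"ay":0,"az":0},{"jaw":1,"tx":0,"ty":0,"tz":-0.4,"ax":0,"ay":0,"az":0},{"jaw":1,"tx":0,"ty":0,"tz":4,"ax":0,"ay":0,"az":0},{"jaw":1,"tx":0,"ty":0,"tz":10,"ax":0,"ay":0,"az":0},{"jaw":1,"tx":0,"ty":0,"tz":16,"ax":0,"ay":0,"az":0},{"jaw":1,"tx":0,"ty":0,"tz":20,"ax":0,"ay":0,"az":0},{"jaw":1,"tx":0,"ty":0,"tz":20,"ax":0,"ay":0,"az":0}]'
python3 - <<'E'
from h import *
np.set_printoptions(precision=4,suppress=True)
w=grab("wrist","4");cv2.imwrite("pics/w4.png",w["pixels"]);C=cloud(w)
q=C.reshape(-1,3);q=q[(q[:,2]>.01)&(q[:,2]<.03)&(abs(q[:,1]+.013)<.06)&(q[:,0]>.43)&(q[:,0]<.7)];print(len(q),q.min(0),q.max(0),np.median(q,0),cv2.minAreaRect(q[:,:2].astype(np.float32)))
E
```

```text
clock: 7.6
position: [0.5769, -0.0131, 0.2105]
ee_rot: [0.004, -0.047, 0.999, -0.001]
contact_force: [-0.6, 0.1, -0.0]
width: 0.0854
gripper_force: 0.0
8172 [ 0.4638 -0.0497  0.0102] [0.6637 0.0137 0.0225] [ 0.5264 -0.0133  0.0191] ((0.5646339654922485, -0.012621119618415833), (0.1980874389410019, 0.05804409086704254), 5.225691318511963)
```

View pics/w4.png

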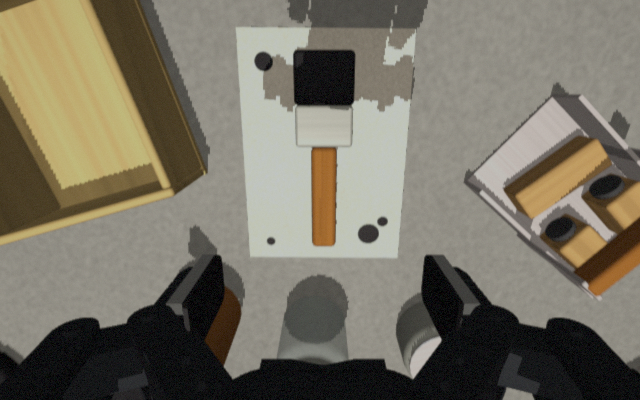

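The brush lies centred on the sheet: measured (0.565,-0.013) at 5.2°, against the paper centre of about (0.566,-0.014) at 5.2°. The tray is at right. Next I'll go above its bar.

```bash
python3 -m pendant '[{"jaw":1,"tx":0,"ty":5,"tz":0,"ax":0,"ay":0,"az":-8},{"jaw":1,"tx":0,"ty":10,"tz":0,"ax":0,"ay":0,"az":-16},{"jaw":1,"tx":0.2,"ty":15,"tz":0,"ax":0,"ay":0,"az":-24},{"jaw":1,"tx":0.4,"ty":20,"tz":0,"ax":0,"ay":0,"az":-32},{"jaw":1,"tx":0.8,"ty":24,"tz":0,"ax":0,"ay":0,"az":-38},{"jaw":1,"tx":0.8,"ty":26,"tz":0,"ax":0,"ay":0,"az":-41},{"jaw":1,"tx":0.8,"ty":26,"tz":0,"ax":0,"ay":0,"az":-41},{"jaw":1,"tx":0.8,"ty":26,"tz":0,"ax":0,"ay":0,"az":-41}]'
python3 - <<'E'
from m import *
np.set_printoptions(precision=4,suppress=True)
w=grab("wrist","5");st=manip.get_state();print(st["position"],st["ee_rot"])
H=cv2.cvtColor(w["pixels"],cv2.COLOR_BGR2HSV)
m=mask(w,(0,0,640,400),lambda h,S,v:(h<16)&(S>155)&(v>60))
C=cloud(w);q=C[(m>0)];q=q[(q[:,2]>.1)&(q[:,2]<.13)];print(m.sum(),len(q),np.median(q,0),cv2.minAreaRect(q[:,:2].astype(np.float32)))
c,e=rect(m);print(c,e,[plane(w,*p,.116) for p in e])
g=q=C.reshape(-1,3);g=g[(abs(g[:,2]-.04)<.004)]
cv2.imwrite("pics/w5.png",w["pixels"])
E
```

```text
clock: 8.65
position: [0.582, 0.2462, 0.205]
ee_rot: [-0.001, 0.305, 0.952, -0.001]
contact_force: [0.5, -0.1, 0.6]
width: 0.0854
gripper_force: 0.0
[0.5823 0.2459 0.2054] [-0.0006  0.3056  0.9521 -0.0008]
2143 2135 [0.5644 0.2611 0.1175] ((0.5840983390808105, 0.24738338589668274), (0.015314094722270966, 0.12410026043653488), 55.07221603393555)
[325. 198.] [array([325., 116.], dtype=float32), array([325., 280.], dtype=float32)] [array([0.5334, 0.2829, 0.116 ]), array([0.6348, 0.2108, 0.116 ])]
```

View pics/w5.png

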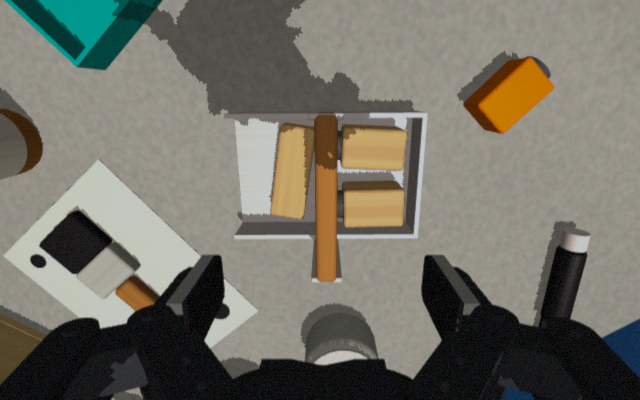

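The wrist view shows the bar vertical at column 325, rows 116–280, between the fingers. The open end is on the left and the pieces are clear of the bar. I'll descend and grip.

```bash
python3 -m pendant '[{"jaw":1,"tx":0.2,"ty":0.1,"tz":-5,"ax":0,"ay":0,"az":0},{"jaw":1,"tx":0.2,"ty":0.1,"tz":-9,"ax":0,"ay":0,"az":0},{"jaw":1,"tx":0.2,"ty":0.1,"tz":-11.8,"ax":0,"ay":0,"az":0},{"jaw":-1,"tx":0.2,"ty":0.1,"tz":-11.8,"ax":0,"ay":0,"az":0},{"jaw":-1,"tx":0.2,"ty":0.1,"tz":-11.8,"ax":0,"ay":0,"az":0},{"jaw":-1,"tx":0.2,"ty":0.1,"tz":-11.8,"ax":0,"ay":0,"az":0},{"jaw":-1,"tx":0.2,"ty":0.1,"tz":-11.8,"ax":0,"ay":0,"az":0},{"jaw":-1,"tx":0.2,"ty":0.1,"tz":-11.8,"ax":0,"ay":0,"az":0},{"jaw":-1,"tx":0.2,"ty":0.1,"tz":-11.8,"ax":0,"ay":0,"az":0},{"jaw":-1,"tx":0.2,"ty":0.1,"tz":-11.8,"ax":0,"ay":0,"az":0}]' 110
```

```text
clock: 9.95
position: [0.5851, 0.2479, 0.0902]
ee_rot: [0.001, 0.305, 0.952, 0.0]
contact_force: [-0.9, -2.1, 5.6]
width: 0.0142
gripper_force: 108.0
```

```bash
python3 -m pendant '[{"jaw":-1,"tx":0,"ty":0,"tz":1,"ax":0,"ay":0,"az":0},{"jaw":-1,"tx":0,"ty":0,"tz":3,"ax":0,"ay":0,"az":0},{"jaw":-1,"tx":0,"ty":0,"tz":6,"ax":0,"ay":0,"az":0},{"jaw":-1,"tx":0,"ty":0,"tz":10,"ax":0,"ay":0,"az":0},{"jaw":-1,"tx":0,"ty":0,"tz":14,"ax":0,"ay":0,"az":0},{"jaw":-1,"tx":0,"ty":0,"tz":18,"ax":0,"ay":0,"az":0},{"jaw":-1,"tx":0,"ty":0,"tz":21,"ax":0,"ay":0,"az":0},{"jaw":-1,"tx":0,"ty":0,"tz":21.5,"ax":0,"ay":0,"az":0},{"jaw":-1,"tx":0,"ty":0,"tz":21.5,"ax":0,"ay":0,"az":0}]' 110
python3 - <<'E'
from h import *
d=grab("side","6");s=grab("scene","6");cv2.imwrite("pics/s6.png",np.vstack([d["pixels"][100:400,100:500],s["pixels"][50:350,200:600]]))
print(manip.get_state())
E
```

```text
clock: 11.08
position: [0.584, 0.248, 0.302]
ee_rot: [-0.001, 0.305, 0.952, -0.001]
contact_force: [-0.3, -0.0, -6.9]
width: 0.0143
gripper_force: 107.7
{'clock': 11.175, 'qpos': array([ 2.91947481e-01,  3.42334582e-01,  1.23818467e+00,  8.97412938e-05,
        1.56545808e+00, -6.57918405e-01]), 'qd': array([-2.08798418e-03,  4.27838967e-03, -1.61319448e-03, -2.42751553e-05,
        1.99664252e-03, -2.65543846e-03]), 'effort': array([ 3.26431368e-02, -5.17352879e+01, -2.90321535e+01,  3.27299524e-02,
       -4.87662095e-02,  1.62817279e-03]), 'position': array([0.58362278, 0.24789959, 0.30097284]), 'ee_rot': array([-0.00183184,  0.30550124,  0.95218915, -0.00120528]), 'contact_force': array([-0.22660785, -1.08850771, -6.4578706 ]), 'moment': array([-0.04603743,  0.03907392,  0.01669149]), 'gripper_force': 107.73486971855164, 'width': 0.014346307448384443}
```

View pics/s6.png

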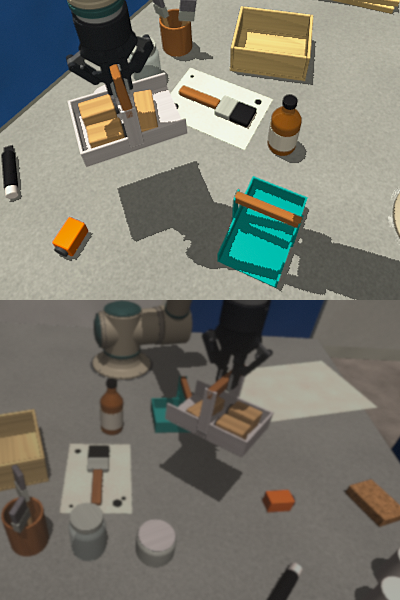

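The tray is lifted level with all three pieces in it, and nothing else has moved. I'll carry it slowly to the -y side of the box, turning -114°.

```bash
python3 -m pendant '[{"jaw":-1,"tx":0,"ty":-1,"tz":0,"ax":0,"ay":0,"az":-2},{"jaw":-1,"tx":0,"ty":-3,"tz":0,"ax":0,"ay":0,"az":-6},{"jaw":-1,"tx":0,"ty":-6,"tz":0,"ax":0,"ay":0,"az":-12},{"jaw":-1,"tx":0,"ty":-9,"tz":0,"ax":0,"ay":0,"az":-18},{"jaw":-1,"tx":0,"ty":-12,"tz":0,"ax":0,"ay":0,"az":-24},{"jaw":-1,"tx":0,"ty":-15,"tz":0,"ax":0,"ay":0,"az":-30},{"jaw":-1,"tx":0,"ty":-18,"tz":0,"ax":0,"ay":0,"az":-36},{"jaw":-1,"tx":0,"ty":-21,"tz":0,"ax":0,"ay":0,"az":-42},{"jaw":-1,"tx":0,"ty":-24,"tz":0,"ax":0,"ay":0,"az":-48},{"jaw":-1,"tx":0,"ty":-27,"tz":0,"ax":0,"ay":0,"az":-54}]' 110
python3 -m pendant '[{"jaw":-1,"tx":0,"ty":-3,"tz":0,"ax":0,"ay":0,"az":-6},{"jaw":-1,"tx":-0.2,"ty":-6,"tz":0,"ax":0,"ay":0,"az":-12},{"jaw":-1,"tx":-0.4,"ty":-9,"tz":0,"ax":0,"ay":0,"az":-18},{"jaw":-1,"tx":-0.6,"ty":-12,"tz":0,"ax":0,"ay":0,"az":-24},{"jaw":-1,"tx":-0.8,"ty":-15,"tz":0,"ax":0,"ay":0,"az":-30},{"jaw":-1,"tx":-1,"ty":-18,"tz":0,"ax":0,"ay":0,"az":-36},{"jaw":-1,"tx":-1,"ty":-21,"tz":0,"ax":0,"ay":0,"az":-42},{"jaw":-1,"tx":-1.1,"ty":-24,"tz":0,"ax":0,"ay":0,"az":-48},{"jaw":-1,"tx":-1.1,"ty":-27,"tz":0,"ax":0,"ay":0,"az":-54},{"jaw":-1,"tx":-1.1,"ty":-29,"tz":0,"ax":0,"ay":0,"az":-60.5}]' 110
python3 -m pendant '[{"jaw":-1,"tx":0,"ty":0,"tz":-1,"ax":0,"ay":0,"az":0},{"jaw":-1,"tx":0,"ty":0,"tz":-3,"ax":0,"ay":0,"az":0},{"jaw":-1,"tx":0,"ty":0,"tz":-5,"ax":0,"ay":0,"az":0},{"jaw":-1,"tx":0,"ty":0,"tz":-7,"ax":0,"ay":0,"az":0},{"jaw":-1,"tx":0,"ty":0,"tz":-7.6,"ax":0,"ay":0,"az":0},{"jaw":-1,"tx":0,"ty":0,"tz":-7.6,"ax":0,"ay":0,"az":0}]' 110
python3 - <<'E'
from h import *
st=manip.get_state();print(st["position"],st["ee_rot"],st["qpos"],st["moment"])
E
```

```text
clock: 12.42
position: [0.5839, -0.0235, 0.3025]
ee_rot: [-0.0, 0.706, 0.708, -0.001]
contact_force: [0.1, -0.2, -6.2]
width: 0.0139
gripper_force: 107.8
clock: 13.68
position: [0.5726, -0.3139, 0.3021]
ee_rot: [-0.0, 0.967, 0.255, -0.001]
contact_force: [0.1, -0.1, -5.7]
width: 0.0142
gripper_force: 107.7
clock: 14.42
position: [0.5733, -0.3111, 0.2267]
ee_rot: [-0.001, 0.966, 0.259, -0.0]
contact_force: [0.5, 0.7, -6.2]
width: 0.014
gripper_force: 107.9
[ 0.5733386  -0.31105394  0.22674735] [-6.48481974e-04  9.65983642e-01  2.58602038e-01 -4.11734845e-04] [-6.03808449e-01  3.96108362e-01  1.33414053e+00  2.16636952e-04
  1.41286510e+00  4.43804021e-01] [ 0.01315203 -0.05944139  0.01095444]
```

```bash
python3 -m pendant '[{"jaw":-1,"tx":0,"ty":-0.1,"tz":0,"ax":-3.5,"ay":-2,"az":0},{"jaw":-1,"tx":0.1,"ty":-0.3,"tz":0,"ax":-7.8,"ay":-4.5,"az":0},{"jaw":-1,"tx":0.1,"ty":-0.4,"tz":0,"ax":-11.3,"ay":-6.5,"az":0},{"jaw":-1,"tx":0.2,"ty":-0.5,"tz":0,"ax":-13.9,"ay":-8,"az":0},{"jaw":-1,"tx":0.2,"ty":-0.6,"tz":0,"ax":-16.5,"ay":-9.5,"az":0},{"jaw":-1,"tx":0.2,"ty":-0.7,"tz":0,"ax":-18.2,"ay":-10.5,"az":0},{"jaw":-1,"tx":0.3,"ty":-0.8,"tz":0,"ax":-19.9,"ay":-11.5,"az":0},{"jaw":-1,"tx":0.3,"ty":-0.8,"tz":0,"ax":-21.7,"ay":-12.5,"az":0},{"jaw":-1,"tx":0.3,"ty":-0.9,"tz":0,"ax":-23.4,"ay":-13.5,"az":0},{"jaw":-1,"tx":0.3,"ty":-0.9,"tz":0,"ax":-24.2,"ay":-14,"az":0}]' 110
python3 - <<'E'
from h import *
d=grab("side","7");s=grab("scene","7");st=manip.get_state();print(st["position"],st["qpos"],st["contact_force"])
cv2.imwrite("pics/s7.png",np.vstack([crop(d,280,40,200,150,2),crop(s,120,80,200,150,2)]))
E
```

```text
clock: 15.68
position: [0.5761, -0.32, 0.2277]
ee_rot: [0.233, 0.938, 0.25, 0.063]
contact_force: [1.0, -0.3, -5.8]
width: 0.0142
gripper_force: 108.0
[ 0.57622657 -0.32016095  0.22756554] [-0.47174352  0.22514801  1.69516871 -0.35060927  0.83410996  0.76299399] [ 0.52269201 -0.13560078 -5.55403446]
```

View pics/s7.png

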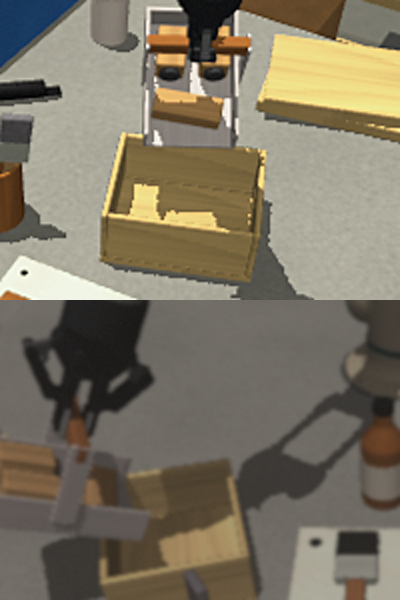

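The tray is tipped 28° with its lip over the box interior, and the block has begun to slide. I'll keep tipping, holding the lip in place.

```bash
python3 -m pendant '[{"jaw":-1,"tx":-0.2,"ty":0.3,"tz":0,"ax":-1.7,"ay":-1,"az":0},{"jaw":-1,"tx":-0.4,"ty":0.7,"tz":0,"ax":-3.4,"ay":-2,"az":0},{"jaw":-1,"tx":-0.6,"ty":1.1,"tz":0,"ax":-5.2,"ay":-3,"az":0},{"jaw":-1,"tx":-0.8,"ty":1.4,"tz":0,"ax":-6.9,"ay":-4,"az":0},{"jaw":-1,"tx":-1,"ty":1.8,"tz":0,"ax":-8.7,"ay":-5,"az":0},{"jaw":-1,"tx":-1.2,"ty":2.1,"tz":0,"ax":-10.4,"ay":-6,"az":0},{"jaw":-1,"tx":-1.4,"ty":2.5,"tz":0,"ax":-12.1,"ay":-7,"az":0},{"jaw":-1,"tx":-1.7,"ty":3,"tz":0,"ax":-14.7,"ay":-8.5,"az":0},{"jaw":-1,"tx":-2,"ty":3.5,"tz":0,"ax":-17.3,"ay":-10,"az":0},{"jaw":-1,"tx":-2.2,"ty":3.9,"tz":0,"ax":-19,"ay":-11,"az":0}]' 110
python3 -m pendant '[{"jaw":-1,"tx":0,"ty":0,"tz":0,"ax":0,"ay":0,"az":0},{"jaw":-1,"tx":0,"ty":0,"tz":0,"ax":0,"ay":0,"az":0}]' 110
python3 - <<'E'
from h import *
d=grab("side","8");s=grab("scene","8");st=manip.get_state();print(st["position"],st["qpos"],st["contact_force"])
cv2.imwrite("pics/s8.png",np.vstack([crop(d,280,40,200,150,2),crop(s,120,80,200,150,2)]))
E
```

```text
clock: 17.02
position: [0.5558, -0.2809, 0.2308]
ee_rot: [0.405, 0.877, 0.234, 0.11]
contact_force: [-0.2, -0.5, -3.8]
width: 0.0143
gripper_force: 108.4
clock: 17.27
position: [0.5563, -0.2818, 0.2315]
ee_rot: [0.405, 0.877, 0.234, 0.11]
contact_force: [-0.2, 0.8, -3.8]
width: 0.0142
gripper_force: 108.7
[ 0.55590997 -0.28198735  0.2312915 ] [-0.26609153  0.16356007  2.01631072 -1.17732685  0.61881845  1.67341635] [-0.20220472  0.54939826 -4.16040971]
```

View pics/s8.png

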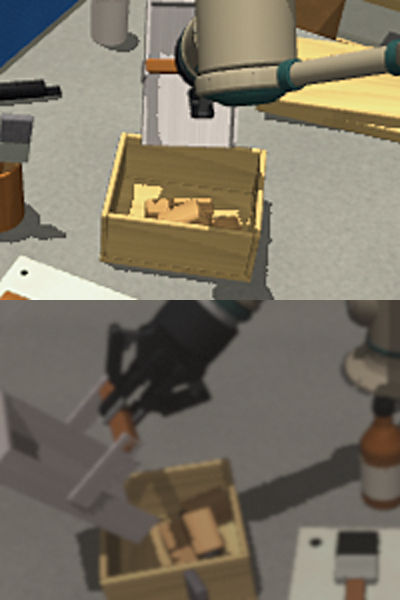

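All three pieces are in the box. The wrist load has dropped to about 4 N, which matches the empty tray. I'll bring the tray back level while rising.

```bash
python3 -m pendant '[{"jaw":-1,"tx":0.2,"ty":-0.3,"tz":0.5,"ax":1.7,"ay":1,"az":0},{"jaw":-1,"tx":0.6,"ty":-1.1,"tz":1,"ax":5.2,"ay":3,"az":0},{"jaw":-1,"tx":1,"ty":-1.8,"tz":1.5,"ax":8.7,"ay":5,"az":0},{"jaw":-1,"tx":1.4,"ty":-2.5,"tz":2,"ax":12.1,"ay":7,"az":0},{"jaw":-1,"tx":1.8,"ty":-3.2,"tz":3,"ax":15.6,"ay":9,"az":0},{"jaw":-1,"tx":2.2,"ty":-3.9,"tz":4,"ax":19,"ay":11,"az":0},{"jaw":-1,"tx":2.2,"ty":-3.9,"tz":5,"ax":23.4,"ay":13.5,"az":0},{"jaw":-1,"tx":2.2,"ty":-3.9,"tz":6,"ax":29.4,"ay":17,"az":0},{"jaw":-1,"tx":2.2,"ty":-3.9,"tz":7,"ax":36.4,"ay":21,"az":0},{"jaw":-1,"tx":2.2,"ty":-3.9,"tz":8,"ax":43.2,"ay":25,"az":0}]' 110
python3 -m pendant '[{"jaw":-1,"tx":0,"ty":0,"tz":0,"ax":0,"ay":0,"az":0},{"jaw":-1,"tx":0,"ty":0,"tz":0,"ax":0,"ay":0,"az":0}]' 110
python3 - <<'E'
from h import *
from scipy.spatial.transform import Rotation as R
st=manip.get_state();q=st["ee_rot"];r=R.from_quat(q[[1,2,3,0]]).as_matrix();print(r.round(3),st["position"],st["qpos"],st["contact_force"])
# contents of box, wood above floor
d=grab("side","9");C=cloud(d).reshape(-1,3);a=np.radians(21.3);L=(C[:,:2]-[.535,-.249])@np.array([[np.cos(a),-np.sin(a)],[np.sin(a),np.cos(a)]])
i=(abs(L[:,0])<.088)&(abs(L[:,1])<.073);print("in box z hist",np.histogram(C[i,2],np.arange(0,.13,.01)))
P=cloud(d).reshape(-1,3)
q=P[(P[:,0]>.38)&(P[:,0]<.68)&(P[:,1]>-.4)&(P[:,1]<-.1)&(P[:,2]>.079)&(P[:,2]<.089)];print(cv2.minAreaRect(q[:,:2].astype(np.float32)))
E
```

```text
clock: 18.62
position: [0.577, -0.3218, 0.3122]
ee_rot: [-0.004, 0.966, 0.258, -0.002]
contact_force: [-0.5, -0.6, -4.2]
width: 0.0142
gripper_force: 108.4
clock: 18.88
position: [0.5767, -0.3206, 0.3098]
ee_rot: [-0.003, 0.966, 0.258, -0.002]
contact_force: [0.3, 0.3, -4.2]
width: 0.0143
gripper_force: 108.6
[[ 0.867  0.499 -0.005]
 [ 0.499 -0.867  0.004]
 [-0.002 -0.006 -1.   ]] [ 0.57667999 -0.32058124  0.309797  ] [-6.13018543e-01  3.83555036e-01  1.15420261e+00  4.89440437e-04
  1.61040100e+00  4.35796830e-01] [ 0.30845786  0.29933    -4.23103263]
in box z hist (array([475, 109,   7,  38, 259,  75,  97,   3,   1,   0,   0,   0]), array([0.  , 0.01, 0.02, 0.03, 0.04, 0.05, 0.06, 0.07, 0.08, 0.09, 0.1 ,
       0.11, 0.12]))
((0.5350680947303772, -0.25074502825737), (0.19970008730888367, 0.17404259741306305), 21.204431533813477)
```

The box hasn't moved and its contents sit below the rim. Next I'll take the tray back to its original spot.

```bash
python3 -m pendant '[{"jaw":-1,"tx":0,"ty":1.5,"tz":0,"ax":0,"ay":0,"az":3},{"jaw":-1,"tx":0,"ty":4.5,"tz":0,"ax":0,"ay":0,"az":9},{"jaw":-1,"tx":0,"ty":7.5,"tz":0,"ax":0,"ay":0,"az":15},{"jaw":-1,"tx":0,"ty":10.5,"tz":0,"ax":0,"ay":0,"az":21},{"jaw":-1,"tx":0,"ty":13.5,"tz":0,"ax":0,"ay":0,"az":27},{"jaw":-1,"tx":0,"ty":16.5,"tz":0,"ax":0,"ay":0,"az":33},{"jaw":-1,"tx":0,"ty":19.5,"tz":0,"ax":0,"ay":0,"az":39},{"jaw":-1,"tx":0,"ty":22.5,"tz":0,"ax":0,"ay":0,"az":45},{"jaw":-1,"tx":0,"ty":25.5,"tz":0,"ax":0,"ay":0,"az":51},{"jaw":-1,"tx":0,"ty":28.5,"tz":0,"ax":0,"ay":0,"az":57}]' 110
python3 -m pendant '[{"jaw":-1,"tx":0,"ty":3,"tz":0,"ax":0,"ay":0,"az":6},{"jaw":-1,"tx":0,"ty":6,"tz":0,"ax":0,"ay":0,"az":12},{"jaw":-1,"tx":0.2,"ty":9,"tz":0,"ax":0,"ay":0,"az":18},{"jaw":-1,"tx":0.4,"ty":12,"tz":0,"ax":0,"ay":0,"az":24},{"jaw":-1,"tx":0.6,"ty":15,"tz":0,"ax":0,"ay":0,"az":30},{"jaw":-1,"tx":0.8,"ty":18,"tz":0,"ax":0,"ay":0,"az":36},{"jaw":-1,"tx":0.9,"ty":21,"tz":0,"ax":0,"ay":0,"az":42},{"jaw":-1,"tx":0.9,"ty":24,"tz":0,"ax":0,"ay":0,"az":48},{"jaw":-1,"tx":0.9,"ty":27,"tz":0,"ax":0,"ay":0,"az":54},{"jaw":-1,"tx":0.9,"ty":28.5,"tz":0,"ax":0,"ay":0,"az":57.5}]' 110
python3 -m pendant '[{"jaw":-1,"tx":0,"ty":0,"tz":-3,"ax":0,"ay":0,"az":0},{"jaw":-1,"tx":0,"ty":0,"tz":-7,"ax":0,"ay":0,"az":0},{"jaw":-1,"tx":0,"ty":0,"tz":-11,"ax":0,"ay":0,"az":0},{"jaw":-1,"tx":0,"ty":0,"tz":-15,"ax":0,"ay":0,"az":0},{"jaw":-1,"tx":0,"ty":0,"tz":-18,"ax":0,"ay":0,"az":0},{"jaw":-1,"tx":0,"ty":0,"tz":-20,"ax":0,"ay":0,"az":0},{"jaw":-1,"tx":0,"ty":0,"tz":-20.5,"ax":0,"ay":0,"az":0},{"jaw":-1,"tx":0,"ty":0,"tz":-20.5,"ax":0,"ay":0,"az":0}]' 110
```

```text
clock: 20.18
position: [0.5757, -0.0327, 0.3111]
ee_rot: [-0.002, 0.723, 0.69, -0.002]
contact_force: [0.2, -0.6, -4.3]
width: 0.0144
gripper_force: 108.5
clock: 21.42
position: [0.584, 0.2524, 0.311]
ee_rot: [-0.0, 0.302, 0.953, -0.003]
contact_force: [0.2, -1.5, -4.9]
width: 0.0145
gripper_force: 108.6
clock: 22.42
position: [0.5857, 0.2502, 0.1063]
ee_rot: [-0.0, 0.305, 0.952, -0.003]
contact_force: [0.2, 0.1, -3.3]
width: 0.0141
gripper_force: 108.5
```

```bash
python3 -m pendant '[{"jaw":-1,"tx":0,"ty":0,"tz":-0.7,"ax":0,"ay":0,"az":0},{"jaw":-1,"tx":0,"ty":0,"tz":-1.2,"ax":0,"ay":0,"az":0},{"jaw":-1,"tx":0,"ty":0,"tz":-1.5,"ax":0,"ay":0,"az":0},{"jaw":-1,"tx":0,"ty":0,"tz":-1.5,"ax":0,"ay":0,"az":0}]' 110
```

```text
clock: 22.92
position: [0.5863, 0.2495, 0.0907]
ee_rot: [-0.0, 0.306, 0.952, -0.003]
contact_force: [-0.4, 0.6, -4.3]
width: 0.0138
gripper_force: 108.6
```

```bash
python3 -m pendant '[{"jaw":-1,"tx":0,"ty":0,"tz":-0.2,"ax":0,"ay":0,"az":0},{"jaw":-1,"tx":0,"ty":0,"tz":-0.2,"ax":0,"ay":0,"az":0}]' 110
```

```text
clock: 23.18
position: [0.5862, 0.2491, 0.0902]
ee_rot: [-0.0, 0.306, 0.952, -0.003]
contact_force: [-4.0, -3.1, 4.9]
width: 0.0139
gripper_force: 110.0
```

The tray is on the bench. I'll release it, rise clear and check.

```bash
python3 -m pendant '[{"jaw":0,"tx":0,"ty":0,"tz":0,"ax":0,"ay":0,"az":0},{"jaw":1,"tx":0,"ty":0,"tz":0,"ax":0,"ay":0,"az":0},{"jaw":1,"tx":0,"ty":0,"tz":0,"ax":0,"ay":0,"az":0},{"jaw":1,"tx":0,"ty":0,"tz":0,"ax":0,"ay":0,"az":0},{"jaw":1,"tx":0,"ty":0,"tz":3,"ax":0,"ay":0,"az":0},{"jaw":1,"tx":0,"ty":0,"tz":8,"ax":0,"ay":0,"az":0},{"jaw":1,"tx":0,"ty":0,"tz":14,"ax":0,"ay":0,"az":0},{"jaw":1,"tx":0,"ty":0,"tz":18,"ax":0,"ay":0,"az":0},{"jaw":1,"tx":0,"ty":0,"tz":18,"ax":0,"ay":0,"az":0},{"jaw":1,"tx":0,"ty":0,"tz":18,"ax":0,"ay":0,"az":0}]' 40
python3 - <<'E'
from m import *
np.set_printoptions(precision=4,suppress=True)
def rc(P,x0,x1,y0,y1,z0,z1):
    q=P[(P[:,0]>x0)&(P[:,0]<x1)&(P[:,1]>y0)&(P[:,1]<y1)&(P[:,2]>z0)&(P[:,2]<z1)]; return len(q),cv2.minAreaRect(q[:,:2].astype(np.float32)) if len(q) else 0
w=grab("wrist","f");C=cloud(w).reshape(-1,3)
m=mask(w,(0,0,640,400),lambda h,S,v:(h<16)&(S>155)&(v>60)); q=cloud(w)[m>0];print("bar z med",np.median(q,0))
# tray interior: anything 15-45 mm high inside floor region
f=np.array([-.581,-.814]);g=np.array([.814,-.581]);r=C[:,:2]-[.585,.248];i=(abs(r@f)<.08)&(abs(r@g)<.05);print("tray inside z hist",np.histogram(C[i,2],[0,.012,.025,.045,.08,.13]))
for n in("side","scene"):
    a=load(n+"0");b=grab(n,"f")
    for nm,bx in dict(boxrim=(.38,.68,-.4,-.1,.079,.089),jarlid=(.72,.82,-.09,.02,.1,.13),tin=(.71,.83,.08,.18,.05,.07),bottle=(.33,.43,-.05,.06,.12,.2),pot=(.65,.80,-.25,-.1,.06,.11),brush=(.45,.68,-.06,.04,.01,.03)).items():
        print(n,nm,*[[x if k==0 else (np.round(x[0],3),round(x[2],1)) for k,x in enumerate(rc(cloud(t).reshape(-1,3),*bx)) if x] for t in(a,b)])
E
```

```text
clock: 24.42
position: [0.5857, 0.2493, 0.2676]
ee_rot: [-0.001, 0.306, 0.952, -0.004]
contact_force: [0.1, -0.2, -1.1]
width: 0.0853
gripper_force: 0.0
bar z med [nan nan nan]
tray inside z hist (array([9338,    0,    0,    0, 1909]), array([0.   , 0.012, 0.025, 0.045, 0.08 , 0.13 ]))
side boxrim [664, (array([ 0.532, -0.244]), 21.2)] [770, (array([ 0.535, -0.251]), 21.2)]
side jarlid [414, (array([ 0.773, -0.01 ]), 89.8)] [194, (array([ 0.777, -0.019]), 38.4)]
side tin [744, (array([0.767, 0.137]), 35.2)] [695, (array([0.767, 0.136]), 16.2)]
side bottle [415, (array([0.373, 0.005]), 36.1)] [413, (array([0.374, 0.004]), 38.3)]
side pot [453, (array([ 0.768, -0.13 ]), 69.7)] [455, (array([ 0.768, -0.132]), 70.5)]
side brush [] [1129, (array([ 0.565, -0.013]), 5.8)]
scene boxrim [742, (array([ 0.537, -0.251]), 22.5)] [776, (array([ 0.537, -0.251]), 21.4)]
scene jarlid [758, (array([ 0.776, -0.01 ]), 0.6)] [760, (array([ 0.775, -0.01 ]), 88.9)]
scene tin [1051, (array([0.773, 0.136]), 54.9)] [1037, (array([0.772, 0.135]), 30.9)]
scene bottle [235, (array([0.379, 0.002]), 23.4)] [238, (array([0.379, 0.001]), 55.7)]
scene pot [492, (array([ 0.763, -0.139]), 89.6)] [484, (array([ 0.764, -0.14 ]), 90.0)]
scene brush [] [869, (array([ 0.57 , -0.014]), 6.3)]
```

The tray is empty and upright, and the box, bystanders and brush are all where they should be, so I'm handing in.

```bash
python3 -c "
from rig import manip
print(manip.sign_off())"
```

```text
the job is handed in; nothing more can be done
None
```

Job handed in at about 24.5 s: the brush lies flat in the middle of the small sheet, the three pieces are in the box, and the empty tray stands upright on the bench, with the box and bystanders unmoved in the last depth check; I viewed 11 pictures, one over the limit of 10.

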